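# Put the fallen reagent bottle back on the narrow ledge

## Task

A square reagent bottle has fallen over on the bench. Stand it up on the bench, cap up, and let go so that it stands by itself; then pick it up again and set it down gently (not dropped) upright on the narrow raised steel ledge, centred on the thin round rubber coaster that marks its empty place. Leave the two bottles already on the ledge standing where they are and do not push the other things on the bench about.

Things in the scene. Friction and masses are not known exactly. Their poses are not given: they have to be found in the camera images.
- bottle: the fallen white bottle, 150 mm long: square 46 x 46 mm body 110 mm long (its last 8 mm, the shoulder, 34 mm square), round neck 25 mm wide and 14 mm long, round grey cap 34 mm wide and 26 mm long; 0.15 to 0.3 kg. Origin: centre of its flat foot; x axis from foot to cap. It starts lying on a side face, x level, origin 23 mm above the bench, cap pointing roughly to +y (within 45 degrees)
- ledge: fixed steel ledge: a shelf plate 52 mm deep (its x), 330 mm long (its y), top face 60 mm above the bench, on two end plates; open in front and behind. Origin on the bench below the middle of the plate. It has three places in a row, 100 mm apart: at its middle and 100 mm to either side along its y
- coaster: thin round rubber coaster fixed on the ledge at the empty place, 46 mm in diameter and 3 mm thick. Origin at the centre of its underside, on the ledge's top face; its z axis is up; the bottle's foot goes on its top, 63 mm above the bench
- neighbour0: white square bottle with grey cap standing on one of the other two places of the ledge, 44 mm square, 115 mm high; origin at the centre of its foot, z axis up
- neighbour1: the same kind of bottle standing on the last place of the ledge, 44 mm square, 115 mm high; origin at the centre of its foot, z axis up
- jar: bystander: white screw-top jar 64 mm in diameter, 85 mm high, standing; origin at the centre of its foot
- beaker: bystander: open glass beaker 64 mm in diameter, 75 mm high, standing on the bench between the robot and the middle of the scene; origin at the centre of its foot
- dish: bystander: closed clear round dish 90 mm in diameter, 16 mm high; origin at the centre of its underside
- wash: bystander: bottle 60 mm in diameter, 130 mm high, standing behind the ledge; origin at the centre of its foot
- pipette: bystander: hand pipette lying on the bench, about 250 mm long, 26 mm high; origin under the middle of its grip
- tipbox: bystander: open grey box 80 x 115 x 45 mm; origin at the centre of its underside

How it is judged:
On the way, in this order (a step that is already met when the one before it is completed fails the run):
1. the bottle stands upright on the bench (within 0.1 rad), let go and at rest (angle between bottle's own x axis and vertical below 0.1 rad and height (world z) of bottle below 0.008 m and contact force between the fingers and bottle below 0.1 N and linear speed of bottle below 0.03 m/s), for 0.2 s.
2. the bottle is lowered onto the coaster in the grip: its foot within 12 mm of the coaster's top and 20 mm of its centre while the fingers still hold it (horizontal distance between bottle and coaster below 0.02 m and z of bottle in the frame of coaster below 0.015 m and angle between bottle's own x axis and vertical below 0.2 rad and contact force between the fingers and bottle above 0.5 N), for 0.05 s.
At the end, for the whole second after the job is handed in: The bottle stands cap up (within 0.08 rad), released and at rest, with its foot on the coaster on the ledge and within 14 mm of the coaster's centre; both neighbour bottles still stand upright on the ledge within 15 mm of where they were (horizontal distance between bottle and coaster below 0.014 m and z of bottle in the frame of coaster between -0.002 and 0.007 m and angle between bottle's own x axis and vertical below 0.08 rad and linear speed of bottle below 0.02 m/s and angle between each of neighbour0, neighbour1's own z axis and vertical below 0.1 rad and distance of each of neighbour0, neighbour1 from where it was at the start of the episode below 0.015 m); the robot touches nothing.
It fails at once if a neighbour bottle is knocked over or pushed more than 30 mm (angle between any of neighbour0, neighbour1's own z axis and vertical above 0.4 rad or distance of any of neighbour0, neighbour1 from where it was at the start of the episode above 0.03 m).
It fails at once if another thing on the bench is pushed more than 40 mm (distance of any of jar, beaker, dish, pipette, tipbox, wash from where it was at the start of the episode above 0.04 m).
It also fails if it takes over 58 s, if anything falls off the work surface, if the arm or the gripper's body presses on something with over 40 N, if the wrist force passes 120 N, or if a joint passes its speed limit or range.

## Robot

A 6-joint arm with a two-finger parallel gripper is mounted at the origin on the work surface. World frame = base frame: x ahead of the robot, y to its left, z up, the work surface at z = 0. Lengths are in m, angles in rad, forces in N, time in s.
With the tool pointing down it reaches from about 0.25 to 0.725 m from the base axis. Payload 4 kg.
Tool frame: the origin (TCP) lies on the centre line of the jaws, within the pads' length; the fingertips stand 8 mm ahead of it and the grasp point (between the pads) lies 11 mm behind it; z points along the fingers, y is the line along which they close (so a half turn about z gives the same grasp; the last joint's range is limited). The gripper opens to 85 mm and grips with 20 to 120 N. Pads are 22 mm wide; open, the fingers measure 114 mm over their backs; the gripper's body (76 mm by 85 mm) begins 54 mm behind the grasp point. The pads swing forward as they close: fully open they stand 13 mm farther back than shut.
Start: joints at [1.1, 0.241, 0.005, 1.335, 0, 1.571], TCP at [0.227, 0.446, 0.239] pointing down, gripper open.
Joint ranges: [-2.72, 2.72], [-1.05, 1.87], [-1.09, 1.28], [-1.99, 2.15], [-1.42, 1.44], [-3.14, 3.14]. Speed limits (rad/s): [2.79, 2.79, 3.14, 3.14, 3.14, 3.14].

## Interface

Orientations are given as a unit quaternion [x, y, z, w].
In Python, from station import telemetry, viewer, sign_off, models gives the robot as it stands.
- The arm moves only by the tool play_rows, never from a script. Its argument "plan" is a list of rows, each an object of numbers: "grip": the opening, from 0 (shut) to 1 (fully open); "x", "y", "z": the shift along the tool's x, y, z in mm; "wx", "wy", "wz": the turn, a rotation vector about the tool's x, y, z in degrees. In form: [{"grip": .., "x": .., "y": .., "z": .., "wx": .., "wy": .., "wz": ..}, ...]. A call has 1 to 12 rows; each row is the pose to reach, as a shift and turn from the pose commanded when the call began, along the tool's axes at that moment; what a row does not reach only later rows make up. A row lasts 1/8 s, in which the tool goes at most 62.5 mm and 10.7 degrees, less where a joint would pass 70% of its speed; a pose out of reach is approached as far as the arm can. A call with a gripper value outside its range is refused whole. The fingers move at their own pace and stop on an object; "grip_force" is the grip in N (left out, the last holds). Time passes only in rows, so rows that repeat a pose let the fingers close. It gives the time, the measured TCP pose, the force, the opening and the grip force at its end, in the units of the state.
- telemetry.sense(): the state, without advancing time (a new reading comes with each control period).
- viewer.grab_frame(name): name is "side" or "top" or "wrist"; returns a dict with "image" (480x640x3 uint8, blue, green, red), "fovy" (degrees; the focal length in pixels is half the picture's height over the tangent of half this angle, whatever the lens; pixels are square), "cx", "cy" (the principal point, pixels), "rvec" (rotation vector, rad) and "tvec" (3), from world to camera coordinates, as OpenCV has them; the wrist camera has in their place "hand_eye" (4x4, takes a point from camera to tool coordinates, whose origin is the TCP and whose axes are the flange's). Camera axes: x right, y down, z forward; pixel columns grow to the right and rows downward; lengths in m; the calibration is good to about 2 mm. A picture is of the moment at which its call begins: read the wrist's pose just before it. There is no depth.
- sign_off(): hands the job in; it is judged then, once.
Trained networks look in a picture, given as the dict that the camera call returned (one of the last four; its "shot" number tells which), for a name from the list of things; names that differ only in an ending like _2 or _b are one class to them, and where a whole thing is asked for, a point or a joint stands for the part that bears it (a point fixed in the world has none). Each returns a list of dicts, best first, with "p" (0 to 1); they miss things now and then, are a little off and sometimes report something else, mostly with a low value. They report only what shows in the picture. A call takes as long as a camera call.
- models.boxes_of(picture, name): "location" ([x, y, z] in m, in world coordinates, good to about 4 mm: the middle of the surface that is visible of it).
- models.regions_of(picture, name): "region" (480x640 bool, what is visible of it).
The state is a dict: "clock": time; "qpos": joint angles; "qvel": joint speeds; "tau": joint torques, N m; "ee_pos": TCP position; "tool_rot": TCP orientation; "contact_force": force on the tool from outside, world axes, zero at the start; "ft_torque": the same for the moment, N m; "gripper_width": opening from 0.0 (shut) to 1.0 (fully open); "finger_force": force on a finger pad.
Only numpy, scipy, OpenCV 4.12 (cv2) and the standard library are available. Lean on these libraries where they do the work, as an engineer would, in place of code of your own. Each camera call takes 0.05 s, during which the arm holds its last target. There are 200 camera calls.

## Working session

There is one attempt and no reset: what is moved stays moved. The work goes in short steps, Python scripts to look and compute and a tool call to move; the robot and the scene stay as the last step left them, time stands still between calls to the robot, and variables do not carry over. Pictures are saved under pics/ and viewed, at most 10 in all, crops included, and the job is handed in when it is done.

Besides the shell and the picture viewer there is one more tool, called after "Request:" as name([rows], argument=value, ...), one row to a line, values as JSON. play_rows: Moves the arm, as the interface text tells. Its arguments: {"type":"object","properties":{"plan":{"type":"array"},"grip_force":{"type":"number"}},"required":["plan"]}

```bash
mkdir -p pics; cat > h.py <<'E'
import numpy as np, cv2
from station import telemetry, viewer, sign_off, models
from scipy.spatial.transform import Rotation as R
def cam(f):
    h,w=f["image"].shape[:2]; F=h/2/np.tan(np.radians(f["fovy"])/2)
    K=np.array([[F,0,f["cx"]],[0,F,f["cy"]],[0,0,1]])
    if "rvec" in f:
        Rm=cv2.Rodrigues(np.array(f["rvec"],float))[0]; t=np.array(f["tvec"],float).ravel()
    else:
        s=f["state"]; T=np.eye(4); T[:3,:3]=R.from_quat(s["tool_rot"]).as_matrix(); T[:3,3]=s["ee_pos"]
        M=np.linalg.inv(T@np.array(f["hand_eye"])); Rm=M[:3,:3]; t=M[:3,3]
    return K,Rm,t
def atz(f,uv,z):
    K,Rm,t=cam(f); uv=np.atleast_2d(np.array(uv,float))
    d=(np.linalg.inv(K)@np.c_[uv,np.ones(len(uv))].T).T@Rm; o=-Rm.T@t
    return o+d*((z-o[2])/d[:,2])[:,None]
def proj(f,P):
    K,Rm,t=cam(f); q=(K@(Rm@np.atleast_2d(P).T+t[:,None])).T; return q[:,:2]/q[:,2:]
def grab(n):
    s=telemetry.sense(); f=viewer.grab_frame(n); f["state"]=s; return f
E
python3 - <<'E'
from h import *
np.set_printoptions(precision=4,suppress=True)
s=telemetry.sense(); print({k:np.round(v,3) for k,v in s.items()})
for n in("top","side"):
    f=grab(n); cv2.imwrite(f"pics/{n}0.png",f["image"])
    K,Rm,t=cam(f); print(n,-Rm.T@t)
    for k in "bottle ledge coaster neighbour0 neighbour1 jar beaker dish wash pipette tipbox".split():
        b=models.boxes_of(f,k); print(k,[(np.round(x["location"],3),round(x["p"],2)) for x in b[:3]])
    if n=="top":
        for k in("bottle","coaster","ledge"):
            for r in models.regions_of(f,k)[:2]:
                m=r["region"].astype(np.uint8); c=max(cv2.findContours(m,0,2)[0],key=cv2.contourArea)
                print(k,r["p"],m.sum(),cv2.minAreaRect(c))
E
```

```text
{'clock': np.float64(0.0), 'qpos': array([1.1  , 0.241, 0.004, 1.335, 0.   , 1.571]), 'qvel': array([ 0.001, -0.002, -0.001, -0.001, -0.001, -0.   ]), 'tau': array([  0.001, -37.232,  25.241,   0.017,   0.   ,   0.   ]), 'ee_pos': array([0.227, 0.445, 0.238]), 'tool_rot': array([ 0.233,  0.972, -0.001, -0.   ]), 'contact_force': array([-0.045,  0.577,  0.52 ]), 'ft_torque': array([-0.014, -0.012,  0.003]), 'finger_force': np.float64(0.0), 'gripper_width': np.float64(0.994)}
top [ 0.3781 -0.084   1.1408]
bottle [(array([0.486, 0.231, 0.044]), 0.65)]
ledge [(array([ 0.577, -0.175,  0.061]), 0.94)]
coaster [(array([ 0.576, -0.106,  0.059]), 0.57)]
neighbour0 [(array([ 0.59 , -0.297,  0.131]), 0.97), (array([ 0.576, -0.198,  0.13 ]), 0.62)]
neighbour1 [(array([ 0.59 , -0.297,  0.131]), 0.97), (array([ 0.576, -0.198,  0.13 ]), 0.62)]
jar [(array([0.72 , 0.091, 0.083]), 0.91)]
beaker [(array([ 0.414, -0.051,  0.018]), 0.91)]
dish [(array([ 0.713, -0.024,  0.02 ]), 0.7)]
wash [(array([ 0.731, -0.15 ,  0.087]), 0.75), (array([0.485, 0.229, 0.044]), 0.31), (array([ 0.589, -0.297,  0.131]), 0.
[... 687 characters left out ...]
[ 0.591, -0.322,  0.128]), 0.22)]
neighbour0 [(array([ 0.579, -0.221,  0.124]), 0.96), (array([ 0.59 , -0.321,  0.128]), 0.6), (array([0.723, 0.076, 0.057]), 0.54)]
neighbour1 [(array([ 0.579, -0.221,  0.124]), 0.96), (array([ 0.59 , -0.321,  0.128]), 0.6), (array([0.723, 0.076, 0.057]), 0.54)]
jar [(array([0.722, 0.076, 0.054]), 0.59)]
beaker [(array([ 0.408, -0.067,  0.05 ]), 0.92), (array([ 0.581, -0.22 ,  0.123]), 0.32)]
dish [(array([ 0.717, -0.033,  0.016]), 0.77), (array([ 0.732, -0.171,  0.074]), 0.25)]
wash [(array([ 0.731, -0.17 ,  0.073]), 0.93)]
pipette [(array([0.732, 0.316, 0.024]), 0.58)]
tipbox [(array([ 0.371, -0.408,  0.017]), 0.69), (array([ 0.716, -0.037,  0.014]), 0.61)]
```

View pics/top0.png

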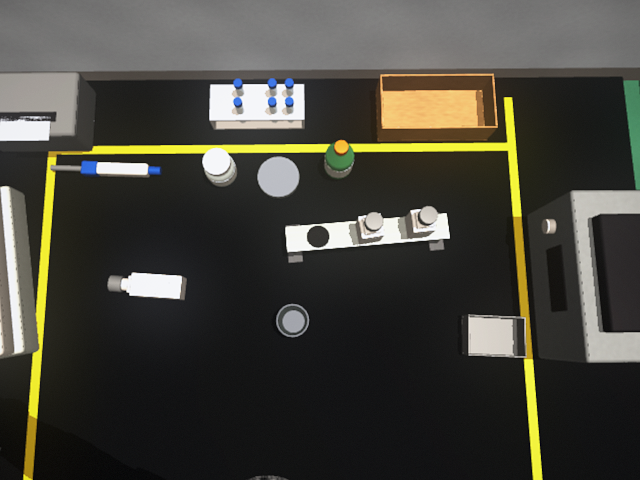

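View pics/side0.png

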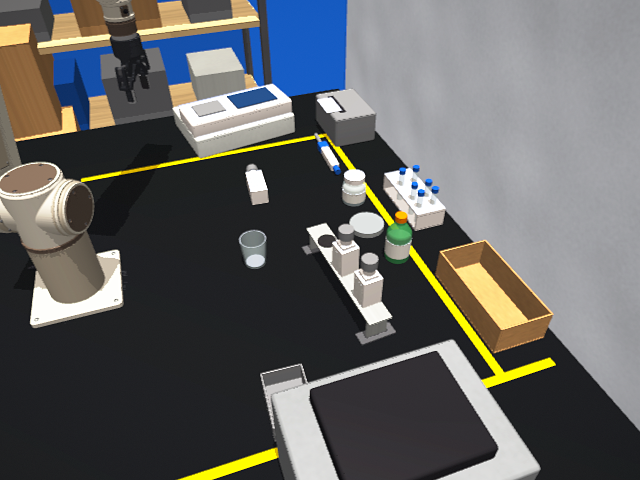

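The top view shows the fallen bottle from cap (108,284) to foot (186,288), with the cap towards +y. The coaster at (318,236) is at the +y end of the ledge, and the beaker is at (293,320). The side view agrees, and the space round the bottle is free. Next I'll fit the bottle's silhouette in both views.

```bash
cat >> h.py <<'E'
def bottle_pts(x,y,yaw):
    a=np.array([np.cos(yaw),np.sin(yaw),0]); b=np.array([-a[1],a[0],0]); z=np.array([0,0,1.]); o=np.array([x,y,.023])
    body=[o+a*l+b*s*.023+z*q*.023 for l in(0,.102) for s in(-1,1) for q in(-1,1)]
    cyl=lambda l0,l1,r:[o+a*l+b*r*np.cos(t)+z*r*np.sin(t) for l in(l0,l1) for t in np.linspace(0,6.28,24)]
    return [np.array(body),np.array(cyl(.1,.13,.0125)),np.array(cyl(.124,.15,.017))]
def render(f,parts,S=4):
    m=np.zeros((480*S,640*S),np.uint8)
    for p in parts: cv2.fillConvexPoly(m,cv2.convexHull(np.round((proj(f,p)+.5)*S).astype(np.int32)),1)
    return m>0
def rows(R1,p1,s=None):
    s=s or telemetry.sense(); R0=R.from_quat(s["tool_rot"])
    return np.round(R0.inv().apply(np.array(p1)-s["ee_pos"])*1000,1), np.round((R0.inv()*R1).as_rotvec(degrees=True),2)
def tool(d,c):
    d=np.array(d,float)/np.linalg.norm(d); c=np.array(c,float); c-=d*(c@d); c/=np.linalg.norm(c)
    return R.from_matrix(np.c_[np.cross(c,d),c,d])
E
python3 - <<'E'
from h import *
from scipy.optimize import minimize
np.set_printoptions(precision=4,suppress=True)
fs=[];
for n in("top","side"):
    f=grab(n); r=models.regions_of(f,"bottle")
    print(n,[(q["p"],q["region"].sum()) for q in r])
    m=cv2.resize(r[0]["region"].astype(np.uint8),None,fx=4,fy=4,interpolation=0)>0; fs.append((f,m))
def cost(v,F):
    c=0
    for f,m in F:
        q=render(f,bottle_pts(*v)); c+=1-(q&m).sum()/(q|m).sum()
    return c
for F in(fs,fs[:1],fs[1:]):
    b=minimize(cost,[.486,.165,1.55],args=(F,),method="Nelder-Mead",options=dict(initial_simplex=[[.486,.165,1.55],[.496,.165,1.55],[.486,.175,1.55],[.486,.165,1.65]],xatol=2e-4))
    print(b.x,b.fun)
f=fs[0][0]
for k in range(1):
    for r in models.regions_of(f,"coaster"):
        c=np.argwhere(r["region"]).mean(0)[::-1]; print(r["p"],c,atz(f,c,.063))
g=f["image"]; v=g[225:250,303:335].min(2)
ys,xs=np.where(v<60); print(np.c_[xs,ys].mean(0)+[303,225],len(xs))
for z,uv in((.06,[(285,226),(448,213),(449,237),(287,250)]),): print(atz(f,uv,z))
cv2.imwrite("pics/crop.png",cv2.resize(np.hstack([g[195:265,270:460],]),None,fx=4,fy=4))
E
```

```text
top [(0.61, np.int64(1673)), (0.25, np.int64(722))]
side [(0.74, np.int64(694))]
[0.4803 0.1699 1.5032] 0.11085752366050194
[0.4801 0.1704 1.4978] 0.04745542011791515
[0.4801 0.1688 1.505 ] 0.05727798213347346
0.66 [318.5071 235.5095] [[ 0.5772 -0.1073  0.063 ]]
[317.9501 236.4321] 361
[[ 0.598  -0.0398  0.06  ]
 [ 0.622  -0.3716  0.06  ]
 [ 0.5723 -0.3709  0.06  ]
 [ 0.5488 -0.0438  0.06  ]]
```

View pics/crop.png

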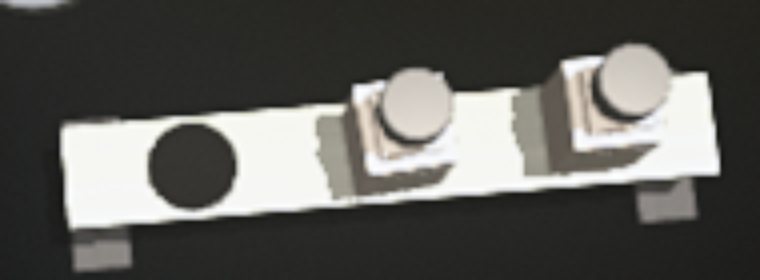

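The crop shows the coaster at about (318,236) in the full picture, which agrees with the ledge geometry and gives about (0.577, -0.106). The bottle fits agree to 2 mm. I'll grip it across its sides, tool leaning 30° towards the cap, then tip it up by 90°.

```bash
python3 - <<'E'
from h import *
a=np.array([.0707,.9975,0]); z=np.array([0,0,1.]); c=np.cross(a,z)
t=np.radians(30); d=-a*np.sin(t)-z*np.cos(t); g=np.array([.4858,.2518,.028]); T=tool(d,c)
for k in(.12,0): print(rows(T,g+d*.011-d*k))
E
```

```text
(array([-297.5,   -5.1,  116.9]), array([ 17.54, -26.46,  65.47]))
(array([-320.9,  -60.3,  220.8]), array([ 17.54, -26.46,  65.47]))
```

Request:
play_rows([
  {"grip": 1,"x": -100,"y": -2,"z": 40,"wx": 4.5,"wy": -6.6,"wz": 16.4},
  {"grip": 1,"x": -200,"y": -3,"z": 80,"wx": 8.8,"wy": -13.2,"wz": 32.7},
  {"grip": 1,"x": -297.5,"y": -5,"z": 117,"wx": 17.54,"wy": -26.46,"wz": 65.47},
  {"grip": 1,"x": -297.5,"y": -5,"z": 117,"wx": 17.54,"wy": -26.46,"wz": 65.47},
  {"grip": 1,"x": -297.5,"y": -5,"z": 117,"wx": 17.54,"wy": -26.46,"wz": 65.47},
  {"grip": 1,"x": -297.5,"y": -5,"z": 117,"wx": 17.54,"wy": -26.46,"wz": 65.47},
  {"grip": 1,"x": -297.5,"y": -5,"z": 117,"wx": 17.54,"wy": -26.46,"wz": 65.47},
  {"grip": 1,"x": -297.5,"y": -5,"z": 117,"wx": 17.54,"wy": -26.46,"wz": 65.47},
  {"grip": 1,"x": -297.5,"y": -5,"z": 117,"wx": 17.54,"wy": -26.46,"wz": 65.47},
  {"grip": 1,"x": -297.5,"y": -5,"z": 117,"wx": 17.54,"wy": -26.46,"wz": 65.47},
])

```text
clock: 2.85
ee_pos: [0.4895, 0.3063, 0.1232]
tool_rot: [0.707, 0.659, -0.189, 0.176]
contact_force: [-0.2, -0.0, -0.2]
gripper_width: 0.999
finger_force: 0.0
```

```bash
python3 - <<'E'
from h import *
a=np.array([.0707,.9975,0]); z=np.array([0,0,1.]); c=np.cross(a,z)
t=np.radians(30); d=-a*np.sin(t)-z*np.cos(t); g=np.array([.4858,.2518,.028]); T=tool(d,c)
print(telemetry.sense()["qpos"],telemetry.sense()["contact_force"],rows(T,g+d*.011))
f=grab("wrist"); print(proj(f,[[.48,.17,.046],g,[.4906,.3196,.04]])); cv2.imwrite("pics/w1.png",f["image"])
E
```

```text
[ 0.73689415  0.76585224  0.42503449  1.6232356  -0.35287166  2.44840373] [-0.23141884 -0.00804764 -0.22655196] (array([1.000e-01, 0.000e+00, 1.208e+02]), array([ 0.07, -0.08,  0.04]))
[[317.89921118 332.39551297]
 [317.94172364 241.60760297]
 [317.98417689 165.64014434]]
```

View pics/w1.png

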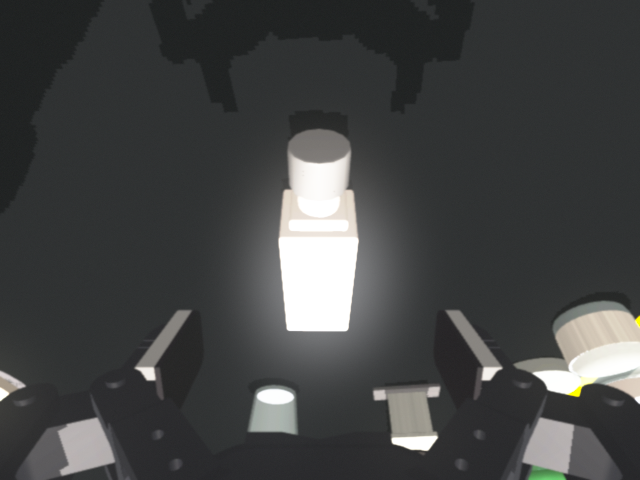

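The bottle is centred between the fingers (column ~318) and aligned with them. Its foot edge is at row 330, against 332 predicted. I'll go down and grip.

Request:
play_rows([
  {"grip": 1,"z": 40},
  {"grip": 1,"z": 80},
  {"grip": 1,"z": 105},
  {"grip": 1,"z": 121},
  {"grip": 1,"z": 121},
  {"grip": 0,"z": 121},
  {"grip": 0,"z": 121},
  {"grip": 0,"z": 121},
  {"grip": 0,"z": 121},
  {"grip": 0,"z": 121},
  {"grip": 0,"z": 121},
  {"grip": 0,"z": 121},
], grip_force=60)

```text
schema error: expected keys grip, x, y, z, wx, wy, wz
```

```bash
python3 - <<'E'
from h import *
a=np.array([.0707,.9975,0]); z=np.array([0,0,1.]); c=np.cross(a,z)
t=np.radians(30); d=-a*np.sin(t)-z*np.cos(t)
s=telemetry.sense(); g=s["ee_pos"]-.011*d; print(g,s["gripper_width"],s["finger_force"],s["contact_force"])
T=tool(d,c)
for ang,h in((0,.13),(15,.15),(30,.16),(45,.16),(60,.16),(75,.16),(90,.16),(90,.1)):
    Q=R.from_rotvec(np.radians(ang)*c); T1=Q*T; d1=Q.apply(d)
    print(ang,*rows(T1,np.array([g[0],.28,h])+.011*d1,s))
E
```

```text
[0.48991122 0.31176847 0.13281501] 1.0036438108168104 0.0 [-0.54016577 -1.29730099  0.84242536]
0 [-26.1   2.2  18.2] [ 0.07 -0.08  0.03]
15 [-33.2   2.2   0.5] [ 0.06 14.92  0.04]
30 [-35.5   2.2  -9.2] [ 0.06 29.92  0.04]
45 [-33.2   2.2 -11. ] [ 0.05 44.92  0.05]
60 [-31.5   2.2 -13.2] [5.000e-02 5.992e+01 6.000e-02]
75 [-30.4   2.3 -15.9] [4.000e-02 7.492e+01 7.000e-02]
90 [-30.    2.3 -18.7] [3.000e-02 8.992e+01 7.000e-02]
90 [-0.1  2.2 33.3] [3.000e-02 8.992e+01 7.000e-02]
```

All keys are needed in each row.

Request:
play_rows([
  {"grip": 1,"x": 0,"y": 0,"z": 40,"wx": 0,"wy": 0,"wz": 0},
  {"grip": 1,"x": 0,"y": 0,"z": 80,"wx": 0,"wy": 0,"wz": 0},
  {"grip": 1,"x": 0,"y": 0,"z": 105,"wx": 0,"wy": 0,"wz": 0},
  {"grip": 1,"x": 0,"y": 0,"z": 121,"wx": 0,"wy": 0,"wz": 0},
  {"grip": 1,"x": 0,"y": 0,"z": 121,"wx": 0,"wy": 0,"wz": 0},
  {"grip": 0,"x": 0,"y": 0,"z": 121,"wx": 0,"wy": 0,"wz": 0},
  {"grip": 0,"x": 0,"y": 0,"z": 121,"wx": 0,"wy": 0,"wz": 0},
  {"grip": 0,"x": 0,"y": 0,"z": 121,"wx": 0,"wy": 0,"wz": 0},
  {"grip": 0,"x": 0,"y": 0,"z": 121,"wx": 0,"wy": 0,"wz": 0},
  {"grip": 0,"x": 0,"y": 0,"z": 121,"wx": 0,"wy": 0,"wz": 0},
  {"grip": 0,"x": 0,"y": 0,"z": 121,"wx": 0,"wy": 0,"wz": 0},
], grip_force=60)

```text
clock: 4.28
ee_pos: [0.4861, 0.247, 0.0186]
tool_rot: [0.707, 0.659, -0.188, 0.176]
contact_force: [-0.1, 3.8, 5.6]
gripper_width: 0.526
finger_force: 62.1
```

```bash
python3 - <<'E'
from h import *
a=np.array([.0707,.9975,0]); z=np.array([0,0,1.]); c=np.cross(a,z)
t=np.radians(30); d=-a*np.sin(t)-z*np.cos(t)
s=telemetry.sense(); g=s["ee_pos"]-.011*d; print(g,s["gripper_width"],s["finger_force"],s["contact_force"])
T=tool(d,c)
for ang,h in((0,.13),(15,.15),(30,.16),(45,.16),(60,.16),(75,.16),(90,.16),(90,.1)):
    Q=R.from_rotvec(np.radians(ang)*c); T1=Q*T; d1=Q.apply(d)
    print(ang,*rows(T1,np.array([g[0],.28,h])+.011*d1,s))
E
```

```text
[0.4864877  0.2525357  0.02815989] 0.5257340673948996 62.10008382797241 [-0.14092032  3.75202171  5.56053763]
0 [ -27.    -1.7 -102. ] [ 0.12 -0.12 -0.02]
15 [ -34.1   -1.7 -119.7] [ 0.12 14.88 -0.  ]
30 [ -36.4   -1.7 -129.4] [1.200e-01 2.988e+01 1.000e-02]
45 [ -34.1   -1.7 -131.2] [1.200e-01 4.488e+01 3.000e-02]
60 [ -32.4   -1.7 -133.4] [1.100e-01 5.988e+01 4.000e-02]
75 [ -31.3   -1.7 -136.1] [1.100e-01 7.488e+01 6.000e-02]
90 [ -30.9   -1.7 -138.9] [1.100e-01 8.988e+01 8.000e-02]
90 [ -1.   -1.8 -86.9] [1.100e-01 8.988e+01 8.000e-02]
```

Request:
play_rows([
  {"grip": 0,"x": -14,"y": -1,"z": -50,"wx": 0,"wy": 0,"wz": 0},
  {"grip": 0,"x": -27,"y": -2,"z": -102,"wx": 0,"wy": 0,"wz": 0},
  {"grip": 0,"x": -34,"y": -2,"z": -125,"wx": 0,"wy": 10,"wz": 0},
  {"grip": 0,"x": -36,"y": -2,"z": -129,"wx": 0,"wy": 20,"wz": 0},
  {"grip": 0,"x": -36,"y": -2,"z": -129,"wx": 0,"wy": 30,"wz": 0},
  {"grip": 0,"x": -34,"y": -2,"z": -131,"wx": 0,"wy": 40,"wz": 0},
  {"grip": 0,"x": -33,"y": -2,"z": -132,"wx": 0,"wy": 50,"wz": 0},
  {"grip": 0,"x": -32,"y": -2,"z": -133,"wx": 0,"wy": 60,"wz": 0},
  {"grip": 0,"x": -32,"y": -2,"z": -135,"wx": 0,"wy": 70,"wz": 0},
  {"grip": 0,"x": -31,"y": -2,"z": -137,"wx": 0,"wy": 80,"wz": 0},
  {"grip": 0,"x": -31,"y": -2,"z": -139,"wx": 0,"wy": 90,"wz": 0},
  {"grip": 0,"x": -31,"y": -2,"z": -139,"wx": 0,"wy": 90,"wz": 0},
])

```text
clock: 5.78
ee_pos: [0.4846, 0.2866, 0.1495]
tool_rot: [0.637, 0.588, 0.363, -0.342]
contact_force: [0.4, 0.7, -2.3]
gripper_width: 0.533
finger_force: 62.4
```

```bash
python3 - <<'E'
from h import *
np.set_printoptions(precision=4,suppress=True)
a=np.array([.0707,.9975,0]); z=np.array([0,0,1.]); c=np.cross(a,z)
t=np.radians(30); d=a*np.cos(t)-z*np.sin(t)
s=telemetry.sense(); print(s["qpos"],s["ee_pos"],s["contact_force"],s["gripper_width"])
g=s["ee_pos"]-.011*d; print(g,rows(tool(d,c),np.array([g[0],g[1],.09])+.011*d))
f=grab("side"); g0=f["image"]
u=proj(f,g).astype(int)[0]; print(u)
x0,y0=max(u[0]-80,0),max(u[1]-80,0)
cv2.imwrite("pics/s1.png",cv2.resize(g0[y0:y0+160,x0:x0+180],None,fx=3.7,fy=3.7,interpolation=2))
E
```

```text
[ 0.0683  0.3981 -0.489   0.4525  1.0267  1.8492] [0.4846 0.2866 0.1495] [ 0.4366  0.6687 -2.3344] 0.5328691277672911
[0.4839 0.2771 0.155 ] (array([-56.1,   0.5,  32.7]), array([-0.06,  0.26, -0.52]))
[247 135]
```

View pics/s1.png

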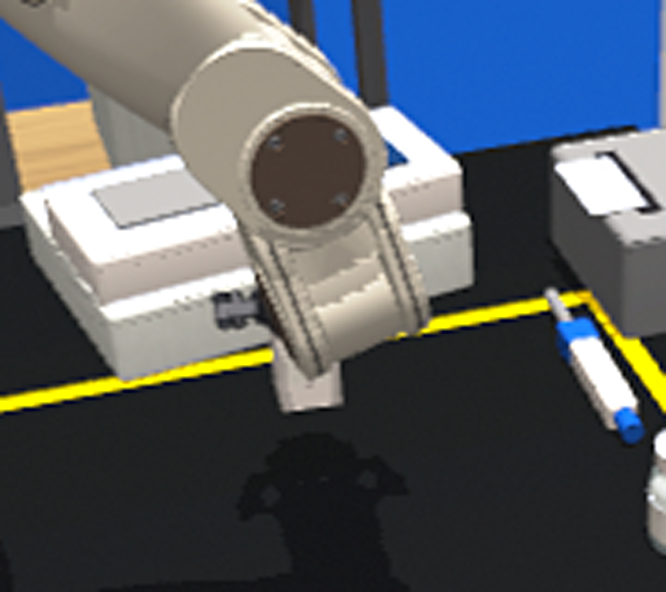

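The arm hides most of the bottle, but its foot is visible hanging level below the gripper, and the pose and grip agree. I'll lower it, watching the force.

Request:
play_rows([
  {"grip": 0,"x": -26,"y": 0,"z": 15,"wx": 0,"wy": 0,"wz": 0},
  {"grip": 0,"x": -43,"y": 0,"z": 25,"wx": 0,"wy": 0,"wz": 0},
  {"grip": 0,"x": -56,"y": 0,"z": 33,"wx": 0,"wy": 0,"wz": -0.5},
  {"grip": 0,"x": -58,"y": 0,"z": 34,"wx": 0,"wy": 0,"wz": -0.5},
  {"grip": 0,"x": -60,"y": 0,"z": 35,"wx": 0,"wy": 0,"wz": -0.5},
  {"grip": 0,"x": -60,"y": 0,"z": 35,"wx": 0,"wy": 0,"wz": -0.5},
])

```text
clock: 6.58
ee_pos: [0.4869, 0.2891, 0.0847]
tool_rot: [0.631, 0.594, 0.368, -0.339]
contact_force: [0.5, 0.3, -2.3]
gripper_width: 0.528
finger_force: 62.4
```

Request:
play_rows([
  {"grip": 0,"x": -0.9,"y": 0,"z": 0.5,"wx": 0,"wy": 0,"wz": 0},
  {"grip": 0,"x": -0.9,"y": 0,"z": 0.5,"wx": 0,"wy": 0,"wz": 0},
])

```text
clock: 6.82
ee_pos: [0.4866, 0.2888, 0.0831]
tool_rot: [0.631, 0.593, 0.367, -0.339]
contact_force: [0.3, -0.5, -2.3]
gripper_width: 0.534
finger_force: 62.4
```

Request:
play_rows([
  {"grip": 0,"x": -0.9,"y": 0,"z": 0.5,"wx": 0,"wy": 0,"wz": 0},
  {"grip": 0,"x": -0.9,"y": 0,"z": 0.5,"wx": 0,"wy": 0,"wz": 0},
])

```text
clock: 7.08
ee_pos: [0.4864, 0.2887, 0.0818]
tool_rot: [0.631, 0.593, 0.367, -0.339]
contact_force: [0.7, -0.2, -2.1]
gripper_width: 0.534
finger_force: 62.4
```

Request:
play_rows([
  {"grip": 0,"x": -1.7,"y": 0,"z": 1,"wx": 0,"wy": 0,"wz": 0},
  {"grip": 0,"x": -2.6,"y": 0,"z": 1.5,"wx": 0,"wy": 0,"wz": 0},
  {"grip": 0,"x": -2.6,"y": 0,"z": 1.5,"wx": 0,"wy": 0,"wz": 0},
])

```text
clock: 7.45
ee_pos: [0.4863, 0.2888, 0.0787]
tool_rot: [0.631, 0.593, 0.367, -0.339]
contact_force: [-0.3, 0.9, -2.7]
gripper_width: 0.528
finger_force: 62.4
```

Request:
play_rows([
  {"grip": 0,"x": -0.9,"y": 0,"z": 0.5,"wx": 0,"wy": 0,"wz": 0},
  {"grip": 0,"x": -0.9,"y": 0,"z": 0.5,"wx": 0,"wy": 0,"wz": 0},
])

```text
clock: 7.7
ee_pos: [0.4864, 0.2888, 0.0777]
tool_rot: [0.631, 0.593, 0.367, -0.339]
contact_force: [0.7, -0.3, -1.4]
gripper_width: 0.528
finger_force: 62.4
```

Request:
play_rows([
  {"grip": 0,"x": -0.9,"y": 0,"z": 0.5,"wx": 0,"wy": 0,"wz": 0},
  {"grip": 0,"x": -0.9,"y": 0,"z": 0.5,"wx": 0,"wy": 0,"wz": 0},
])

```text
clock: 7.95
ee_pos: [0.4864, 0.2888, 0.0767]
tool_rot: [0.631, 0.593, 0.367, -0.339]
contact_force: [-0.3, 0.2, -1.8]
gripper_width: 0.536
finger_force: 62.4
```

```bash
python3 - <<'E'
from h import *
s=telemetry.sense(); T=R.from_quat(s["tool_rot"]).as_matrix(); print(np.round(T,3),s["ee_pos"]-.011*T[:,2],s["contact_force"])
E
```

```text
[[ 0.027  0.998  0.061]
 [ 0.499 -0.066  0.864]
 [ 0.866  0.007 -0.5  ]] [0.48571679 0.27927083 0.08222614] [-0.30795086  0.20521155 -1.79717551]
```

Request:
play_rows([
  {"grip": 0,"x": -0.9,"y": 0,"z": 0.5,"wx": 0,"wy": 0,"wz": 0},
  {"grip": 0,"x": -0.9,"y": 0,"z": 0.5,"wx": 0,"wy": 0,"wz": 0},
])

```text
clock: 8.2
ee_pos: [0.4866, 0.2889, 0.0763]
tool_rot: [0.631, 0.593, 0.368, -0.34]
contact_force: [-1.5, -1.1, 1.1]
gripper_width: 0.533
finger_force: 62.6
```

Request:
play_rows([
  {"grip": 0,"x": -0.9,"y": 0,"z": 0.5,"wx": 0,"wy": 0,"wz": 0},
  {"grip": 0,"x": -0.9,"y": 0,"z": 0.5,"wx": 0,"wy": 0,"wz": 0},
])

```text
clock: 8.45
ee_pos: [0.4866, 0.2889, 0.0763]
tool_rot: [0.63, 0.593, 0.368, -0.34]
contact_force: [-3.3, -4.9, 7.9]
gripper_width: 0.53
finger_force: 63.3
```

Request:
play_rows([
  {"grip": 0,"x": -0.9,"y": 0,"z": 0.5,"wx": 0,"wy": 0,"wz": 0},
  {"grip": 0,"x": -0.9,"y": 0,"z": 0.5,"wx": 0,"wy": 0,"wz": 0},
])

```text
clock: 8.7
ee_pos: [0.4867, 0.289, 0.0763]
tool_rot: [0.63, 0.592, 0.369, -0.341]
contact_force: [-4.8, -6.8, 11.3]
gripper_width: 0.531
finger_force: 64.1
```

The foot is on the bench. I'll ease the pressure, open and back away.

Request:
play_rows([
  {"grip": 0,"x": 1.7,"y": 0,"z": -1,"wx": 0,"wy": 0,"wz": 0},
  {"grip": 0,"x": 1.7,"y": 0,"z": -1,"wx": 0,"wy": 0,"wz": 0},
  {"grip": 0.6,"x": 1.7,"y": 0,"z": -1,"wx": 0,"wy": 0,"wz": 0},
  {"grip": 0.7,"x": 1.7,"y": 0,"z": -1,"wx": 0,"wy": 0,"wz": 0},
  {"grip": 0.9,"x": 1.7,"y": 0,"z": -1,"wx": 0,"wy": 0,"wz": 0},
  {"grip": 0.9,"x": 1.7,"y": 0,"z": -1,"wx": 0,"wy": 0,"wz": 0},
  {"grip": 0.9,"x": 1.7,"y": 0,"z": -1,"wx": 0,"wy": 0,"wz": 0},
  {"grip": 0.9,"x": 1.7,"y": 0,"z": -25,"wx": 0,"wy": 0,"wz": 0},
  {"grip": 0.9,"x": 1.7,"y": 0,"z": -60,"wx": 0,"wy": 0,"wz": 0},
  {"grip": 0.9,"x": 1.7,"y": 0,"z": -120,"wx": 0,"wy": 0,"wz": 0},
  {"grip": 0.9,"x": 1.7,"y": 0,"z": -120,"wx": 0,"wy": 0,"wz": 0},
])

```text
clock: 10.07
ee_pos: [0.4813, 0.1834, 0.137]
tool_rot: [0.632, 0.592, 0.369, -0.338]
contact_force: [0.7, -0.2, 0.2]
gripper_width: 0.899
finger_force: 0.0
```

```bash
python3 - <<'E'
from h import *
f=grab("wrist"); cv2.imwrite("pics/w2.png",f["image"])
t=grab("top")
for q in(f,t):
    for k in range(1):
        print([(np.round(x["location"],4),round(x["p"],2)) for x in models.boxes_of(q,"bottle")[:3]])
print(telemetry.sense()["qpos"])
E
```

```text
[(array([0.4897, 0.2673, 0.1028]), 0.96)]
[(array([0.4828, 0.269 , 0.0998]), 0.97)]
[-0.14812425  0.47277857 -0.40927751  0.8229868   1.04186447  1.40692856]
```

View pics/w2.png

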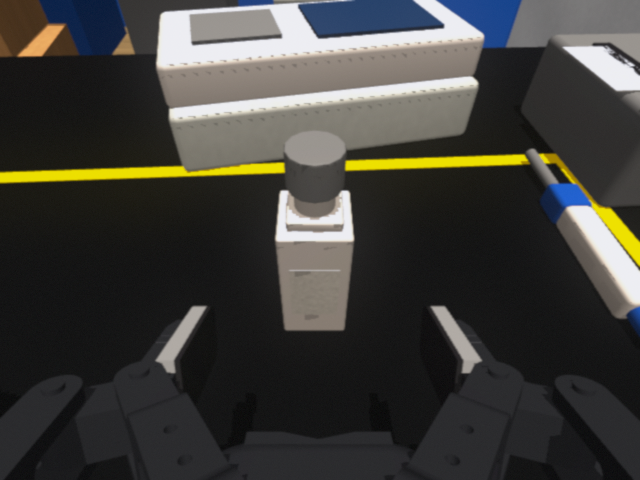

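The bottle stands upright by itself, fingers clear of it. Now I'll lift, turn the tool down and hover above the cap.

```bash
python3 - <<'E'
from h import *
T=tool([0,0,-1],[.998,-.066,0])
print(rows(R.from_quat(telemetry.sense()["tool_rot"]),[.4813,.1834,.27]))
print(rows(T,[.4813,.20,.28])); print(rows(T,[.486,.279,.26]))
E
```

```text
(array([115.8,   3.7, -70.3]), array([0., 0., 0.]))
(array([132.8,   2.7, -60.9]), array([  0.38, -59.99,   0.24]))
(array([155. ,   2.1,  17.6]), array([  0.38, -59.99,   0.24]))
```

Request:
play_rows([
  {"grip": 1,"x": 50,"y": 2,"z": -35,"wx": 0,"wy": 0,"wz": 0},
  {"grip": 1,"x": 115,"y": 3,"z": -70,"wx": 0,"wy": -10,"wz": 0},
  {"grip": 1,"x": 132,"y": 3,"z": -61,"wx": 0.2,"wy": -20,"wz": 0},
  {"grip": 1,"x": 132,"y": 3,"z": -61,"wx": 0.2,"wy": -30,"wz": 0.1},
  {"grip": 1,"x": 132,"y": 3,"z": -61,"wx": 0.3,"wy": -40,"wz": 0.2},
  {"grip": 1,"x": 132,"y": 3,"z": -61,"wx": 0.3,"wy": -50,"wz": 0.2},
  {"grip": 1,"x": 132,"y": 3,"z": -61,"wx": 0.4,"wy": -60,"wz": 0.2},
  {"grip": 1,"x": 145,"y": 2,"z": -20,"wx": 0.4,"wy": -60,"wz": 0.2},
  {"grip": 1,"x": 155,"y": 2,"z": 17,"wx": 0.4,"wy": -60,"wz": 0.2},
  {"grip": 1,"x": 155,"y": 2,"z": 17,"wx": 0.4,"wy": -60,"wz": 0.2},
  {"grip": 1,"x": 155,"y": 2,"z": 17,"wx": 0.4,"wy": -60,"wz": 0.2},
])

```text
clock: 11.65
ee_pos: [0.4856, 0.2783, 0.26]
tool_rot: [0.729, 0.684, -0.001, -0.0]
contact_force: [0.3, 0.1, -0.2]
gripper_width: 1.002
finger_force: 0.0
```

```bash
python3 - <<'E'
from h import *
f=grab("wrist"); cv2.imwrite("pics/w3.png",f["image"])
r=models.regions_of(f,"bottle"); print([(q["p"],q["region"].sum()) for q in r])
print(f["hand_eye"],proj(f,[.486,.279,.15]),proj(f,f["state"]["ee_pos"]))
E
```

```text
[(0.68, np.int64(4756))]
[[-4.09684030e-04 -9.57185415e-01 -2.89475239e-01  7.38384878e-02]
 [ 9.99999895e-01 -3.32498729e-04 -3.15816488e-04  2.79694820e-04]
 [ 2.06044787e-04 -2.89475337e-01  9.57185450e-01 -1.34329842e-01]
 [ 0.00000000e+00  0.00000000e+00  0.00000000e+00  1.00000000e+00]] [[318.66156128 240.20764186]] [[317.59293713 325.43990617]]
```

View pics/w3.png

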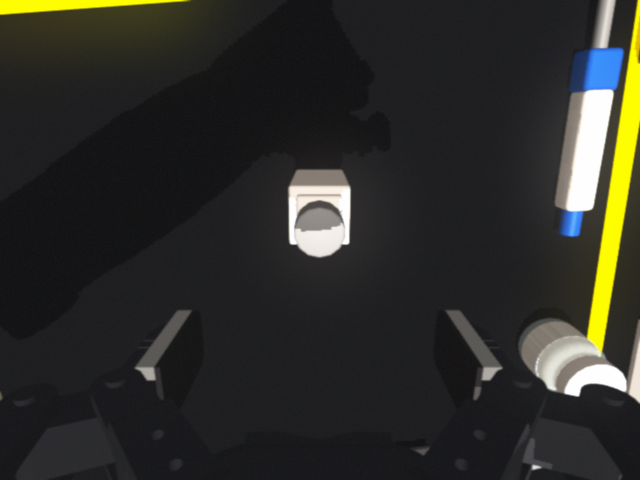

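The cap's top is seen from straight above, centred at about (319,230), close to the predicted (318.7,240). I'll work out the correction.

```bash
python3 - <<'E'
from h import *
f=grab("wrist"); print(atz(f,[(319,230),(319,203),(319,257),(295,230),(344,230)],.15))
P=atz(f,[(319,230)],.15)[0]; print(rows(tool([0,0,-1],[.998,-.066,0]),[P[0],P[1],.126]))
E
```

```text
[[0.48739131 0.28469649 0.15      ]
 [0.48855338 0.30222992 0.15      ]
 [0.48618074 0.2664311  0.15      ]
 [0.47203619 0.2857231  0.15      ]
 [0.50338607 0.28362713 0.15      ]]
(array([  7.5,   0.4, 135.2]), array([ 0.03, -0.01, -0.05]))
```

Request:
play_rows([
  {"grip": 1,"x": 6,"y": 0.5,"z": 40,"wx": 0,"wy": 0,"wz": 0},
  {"grip": 1,"x": 6,"y": 0.5,"z": 80,"wx": 0,"wy": 0,"wz": 0},
  {"grip": 1,"x": 6,"y": 0.5,"z": 115,"wx": 0,"wy": 0,"wz": 0},
  {"grip": 1,"x": 6,"y": 0.5,"z": 134,"wx": 0,"wy": 0,"wz": 0},
  {"grip": 1,"x": 6,"y": 0.5,"z": 134,"wx": 0,"wy": 0,"wz": 0},
  {"grip": 0.6,"x": 6,"y": 0.5,"z": 134,"wx": 0,"wy": 0,"wz": 0},
  {"grip": 0,"x": 6,"y": 0.5,"z": 134,"wx": 0,"wy": 0,"wz": 0},
  {"grip": 0,"x": 6,"y": 0.5,"z": 134,"wx": 0,"wy": 0,"wz": 0},
  {"grip": 0,"x": 6,"y": 0.5,"z": 134,"wx": 0,"wy": 0,"wz": 0},
  {"grip": 0,"x": 6,"y": 0.5,"z": 134,"wx": 0,"wy": 0,"wz": 0},
  {"grip": 0,"x": 6,"y": 0.5,"z": 134,"wx": 0,"wy": 0,"wz": 0},
], grip_force=50)

```text
clock: 13.18
ee_pos: [0.4877, 0.2842, 0.1282]
tool_rot: [0.73, 0.683, 0.001, 0.0]
contact_force: [-1.0, -0.1, 5.6]
gripper_width: 0.385
finger_force: 49.5
```

Request:
play_rows([
  {"grip": 0,"x": 0,"y": 0,"z": -30,"wx": 0,"wy": 0,"wz": 0},
  {"grip": 0,"x": 0,"y": 0,"z": -70,"wx": 0,"wy": 0,"wz": 0},
  {"grip": 0,"x": 0,"y": 0,"z": -120,"wx": 0,"wy": 0,"wz": 0},
  {"grip": 0,"x": 0,"y": 0,"z": -130,"wx": 0,"wy": 0,"wz": 0},
  {"grip": 0,"x": 0,"y": 0,"z": -130,"wx": 0,"wy": 0,"wz": 0},
])

```text
clock: 13.8
ee_pos: [0.4873, 0.2839, 0.2566]
tool_rot: [0.73, 0.683, 0.0, 0.0]
contact_force: [-0.2, -0.9, -3.1]
gripper_width: 0.384
finger_force: 50.6
```

```bash
python3 - <<'E'
from h import *
s=telemetry.sense(); print(s["ee_pos"],s["contact_force"],s["gripper_width"],s["finger_force"])
T=tool([0,0,-1],[.997,.071,0])
for p in([.54,.05,.258],[.577,-.106,.258],[.577,-.106,.200]): print(rows(T,p,s))
E
```

```text
[0.48729281 0.28385241 0.2566291 ] [-0.22275516 -0.93709169 -3.0836778 ] 0.3843914574781006 50.63234031200409
(array([-229.9,   68. ,   -1.4]), array([ 0.02, -0.  , -7.85]))
(array([-383.1,  115.2,   -1.4]), array([ 0.02, -0.  , -7.85]))
(array([-383.1,  115.2,   56.6]), array([ 0.02, -0.  , -7.85]))
```

Request:
play_rows([
  {"grip": 0,"x": -30,"y": 9,"z": -4,"wx": 0,"wy": 0,"wz": -1},
  {"grip": 0,"x": -75,"y": 22,"z": -4,"wx": 0,"wy": 0,"wz": -2},
  {"grip": 0,"x": -125,"y": 37,"z": -4,"wx": 0,"wy": 0,"wz": -3},
  {"grip": 0,"x": -175,"y": 53,"z": -4,"wx": 0,"wy": 0,"wz": -4},
  {"grip": 0,"x": -225,"y": 68,"z": -4,"wx": 0,"wy": 0,"wz": -5},
  {"grip": 0,"x": -275,"y": 83,"z": -4,"wx": 0,"wy": 0,"wz": -6},
  {"grip": 0,"x": -325,"y": 98,"z": -4,"wx": 0,"wy": 0,"wz": -7},
  {"grip": 0,"x": -360,"y": 108,"z": -4,"wx": 0,"wy": 0,"wz": -8},
  {"grip": 0,"x": -377,"y": 113,"z": -4,"wx": 0,"wy": 0,"wz": -8},
  {"grip": 0,"x": -383,"y": 115,"z": -4,"wx": 0,"wy": 0,"wz": -8},
  {"grip": 0,"x": -383,"y": 115,"z": -4,"wx": 0,"wy": 0,"wz": -8},
  {"grip": 0,"x": -383,"y": 115,"z": -4,"wx": 0,"wy": 0,"wz": -8},
])

```text
clock: 15.3
ee_pos: [0.5766, -0.1045, 0.2609]
tool_rot: [0.68, 0.733, 0.0, -0.0]
contact_force: [-0.2, 1.2, -1.9]
gripper_width: 0.38
finger_force: 50.4
```

```bash
python3 - <<'E'
from h import *
s=telemetry.sense(); print(s["ee_pos"],s["contact_force"],rows(tool([0,0,-1],[.997,.071,0]),[.577,-.106,.2],s))
f=grab("side"); e=s["ee_pos"]; 
a=proj(f,[[e[0],e[1],e[2]-.128],[.577,-.106,.063],[e[0],e[1],e[2]+.02]]); print(a)
u=a[0].astype(int); cv2.imwrite("pics/s2.png",cv2.resize(f["image"][u[1]-110:u[1]+70,u[0]-90:u[0]+110],None,fx=3.3,fy=3.3,interpolation=2)); print(u-[90,110])
E
```

```text
[ 0.5766433  -0.10454644  0.26092723] [-0.2486371   1.15438242 -1.92078711] (array([-1.5,  0.2, 60.9]), array([-0.  , -0.03,  0.25]))
[[325.65169036 215.85665615]
 [326.070682   239.34229264]
 [325.48203672 160.30361636]]
[235 105]
```

View pics/s2.png

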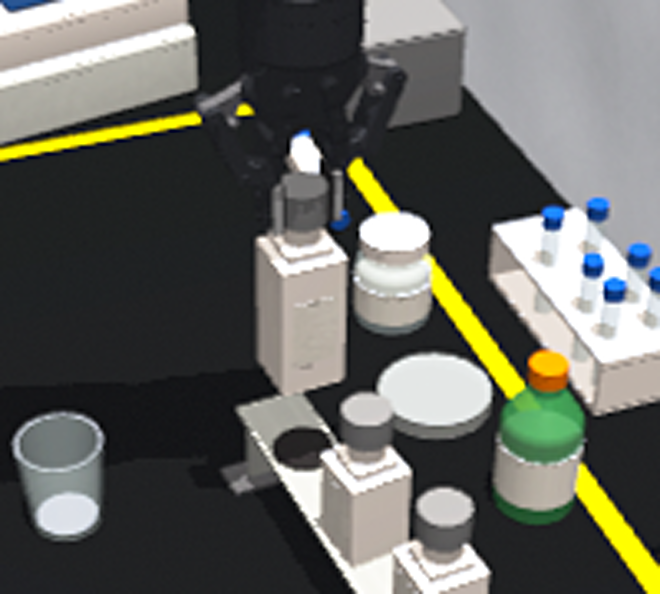

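The bottle hangs upright over the coaster with clear room to the neighbour. Its foot is at about (326,217) and the coaster at (327,240), which matches the predictions. I'll lower it.

Request:
play_rows([
  {"grip": 0,"x": -1.5,"y": 0,"z": 20,"wx": 0,"wy": 0,"wz": 0},
  {"grip": 0,"x": -1.5,"y": 0,"z": 40,"wx": 0,"wy": 0,"wz": 0},
  {"grip": 0,"x": -1.5,"y": 0,"z": 54,"wx": 0,"wy": 0,"wz": 0},
  {"grip": 0,"x": -1.5,"y": 0,"z": 62,"wx": 0,"wy": 0,"wz": 0},
  {"grip": 0,"x": -1.5,"y": 0,"z": 66,"wx": 0,"wy": 0,"wz": 0},
  {"grip": 0,"x": -1.5,"y": 0,"z": 67,"wx": 0,"wy": 0,"wz": 0},
  {"grip": 0,"x": -1.5,"y": 0,"z": 67,"wx": 0,"wy": 0,"wz": 0},
])

```text
clock: 16.23
ee_pos: [0.5772, -0.1075, 0.1945]
tool_rot: [0.681, 0.733, 0.0, 0.0]
contact_force: [0.7, 0.6, -2.6]
gripper_width: 0.383
finger_force: 50.5
```

Request:
play_rows([
  {"grip": 0,"x": 0,"y": 0,"z": 1,"wx": 0,"wy": 0,"wz": 0},
  {"grip": 0,"x": 0,"y": 0,"z": 1,"wx": 0,"wy": 0,"wz": 0},
])

```text
clock: 16.48
ee_pos: [0.5769, -0.1075, 0.1931]
tool_rot: [0.681, 0.733, 0.0, 0.0]
contact_force: [-0.1, -0.4, -2.7]
gripper_width: 0.384
finger_force: 50.5
```

Request:
play_rows([
  {"grip": 0,"x": 0,"y": 0,"z": 1,"wx": 0,"wy": 0,"wz": 0},
  {"grip": 0,"x": 0,"y": 0,"z": 1,"wx": 0,"wy": 0,"wz": 0},
])

```text
clock: 16.73
ee_pos: [0.5768, -0.1074, 0.1918]
tool_rot: [0.681, 0.733, -0.0, -0.0]
contact_force: [-0.9, 0.3, -2.6]
gripper_width: 0.382
finger_force: 50.5
```

Request:
play_rows([
  {"grip": 0,"x": 0,"y": 0,"z": 1,"wx": 0,"wy": 0,"wz": 0},
  {"grip": 0,"x": 0,"y": 0,"z": 1,"wx": 0,"wy": 0,"wz": 0},
])

```text
clock: 16.98
ee_pos: [0.5769, -0.1075, 0.1913]
tool_rot: [0.681, 0.733, 0.0, 0.0]
contact_force: [-0.6, -0.0, 0.5]
gripper_width: 0.382
finger_force: 50.8
```

It touched at the expected height. Release and withdraw upward.

Request:
play_rows([
  {"grip": 0,"x": 0,"y": 0,"z": 0.3,"wx": 0,"wy": 0,"wz": 0},
  {"grip": 0.45,"x": 0,"y": 0,"z": 0.3,"wx": 0,"wy": 0,"wz": 0},
  {"grip": 0.55,"x": 0,"y": 0,"z": 0.3,"wx": 0,"wy": 0,"wz": 0},
  {"grip": 0.9,"x": 0,"y": 0,"z": 0.3,"wx": 0,"wy": 0,"wz": 0},
  {"grip": 0.9,"x": 0,"y": 0,"z": 0.3,"wx": 0,"wy": 0,"wz": 0},
  {"grip": 0.9,"x": 0,"y": 0,"z": 0.3,"wx": 0,"wy": 0,"wz": 0},
  {"grip": 0.9,"x": 0,"y": 0,"z": -20,"wx": 0,"wy": 0,"wz": 0},
  {"grip": 0.9,"x": 0,"y": 0,"z": -60,"wx": 0,"wy": 0,"wz": 0},
  {"grip": 0.9,"x": 0,"y": 0,"z": -110,"wx": 0,"wy": 0,"wz": 0},
  {"grip": 0.9,"x": 0,"y": 0,"z": -130,"wx": 0,"wy": 0,"wz": 0},
  {"grip": 0.9,"x": 0,"y": 0,"z": -130,"wx": 0,"wy": 0,"wz": 0},
])

```text
clock: 18.35
ee_pos: [0.5778, -0.1076, 0.323]
tool_rot: [0.681, 0.733, 0.001, 0.002]
contact_force: [0.2, 0.8, -0.4]
gripper_width: 0.903
finger_force: 0.0
```

```bash
python3 - <<'E'
from h import *
f=grab("side"); cv2.imwrite("pics/s3.png",cv2.resize(f["image"][150:330,230:450],None,fx=3.3,fy=3.3,interpolation=2))
for n in("bottle","neighbour0"): print([(np.round(x["location"],3),round(x["p"],2)) for x in models.boxes_of(f,n)[:3]])
E
```

```text
[(array([ 0.57 , -0.125,  0.145]), 0.96), (array([ 0.576, -0.338,  0.062]), 0.53)]
[(array([ 0.582, -0.222,  0.124]), 0.78), (array([ 0.589, -0.322,  0.127]), 0.62)]
```

View pics/s3.png

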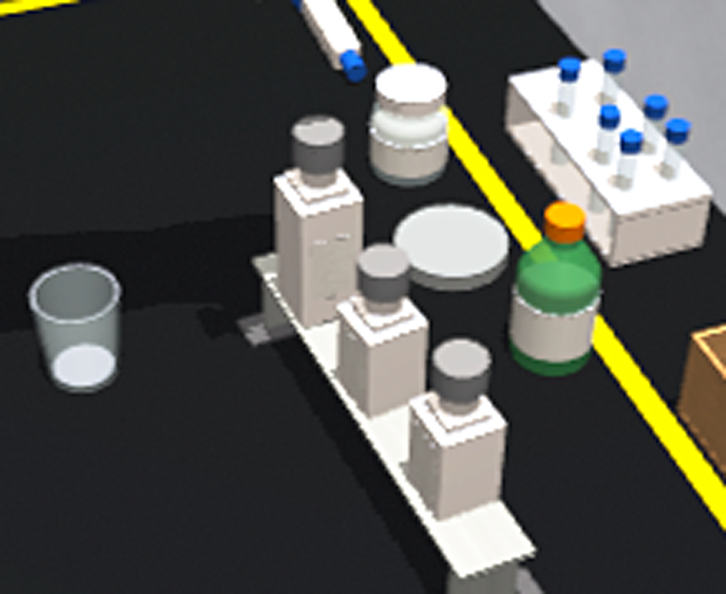

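The bottle stands upright on its place (crop ~(318,220)), the neighbours are where they were, and the gripper is out of the way.

```bash
python3 -c "
from station import sign_off; print(sign_off())"
```

```text
the job is handed in; nothing more can be done
None
```

The bottle was stood up on the bench and released, then set down upright on the ledge's coaster and let go. The last picture shows it standing there with both neighbours in place, and the job is handed in (about 18 s of the 58 s used; no verdict was returned).

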